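Start the stirrer with a push-to-turn selector

ROBOT

A 6-joint arm with a two-finger parallel gripper is mounted at the origin on the work surface. World frame = base frame: x ahead of the robot, y to its left, z up, the work surface at z = 0. Lengths are in m, angles in rad, forces in N, time in s.
With the tool pointing down it reaches from about 0.375 to 0.825 m from the base axis. Payload 5.5 kg.
Tool frame: the origin (TCP) lies on the centre line of the jaws, within the pads' length; the fingertips stand 8 mm ahead of it and the grasp point (between the pads) lies 11 mm behind it; z points along the fingers, y is the direction in which the jaws open and shut (so a half turn about z gives the same grasp; the last joint's range is limited). The gripper opens to 85 mm and grips with 20 to 120 N. Pads are 22 mm wide; open, the fingers measure 114 mm over their backs; the gripper's body (76 mm by 85 mm) begins 54 mm behind the grasp point. The pads swing forward as they close: fully open they stand 13 mm farther back than shut.
Start: joints at [1.275, 0.314, -0.047, 1.21, 0, 1.571], TCP at [0.175, 0.574, 0.239] pointing down, gripper open.
Joint ranges: [-2.67, 2.67], [-0.69, 1.73], [-1.03, 1.25], [-2.08, 2.16], [-1.42, 1.45], [-3.14, 3.14]. Speed limits (rad/s): [2.39, 2.39, 3.01, 3.14, 3.14, 3.14].

INTERFACE

Orientations are given as a unit quaternion [x, y, z, w].
In Python, from plant import bot, eyes gives the robot as it stands.
- The arm moves only by the tool step_arm, never from a script. Its argument "targets" is a list of rows, each an object of numbers: "tx", "ty", "tz": the shift along the world's x, y, z in mm; "rx", "ry", "rz": the turn, a rotation vector about the world's x, y, z in units of 6 degrees (1.0 is 6 degrees); "gripper": the opening, from -1 (shut) to 1 (fully open). In form: [{"tx": .., "ty": .., "tz": .., "rx": .., "ry": .., "rz": .., "gripper": ..}, ...]. A call has 1 to 5 rows; each row shifts and turns the commanded pose from where the row before left it; what a row does not reach is not made up. A row lasts 1/12 s, in which the tool goes at most 41.7 mm and 7.16 degrees, less where a joint would pass 70% of its speed; a pose out of reach is approached as far as the arm can. A call is refused whole if a number of a shift passes 41.7 or a number of a turn 1, either way. A call with a gripper value outside its range is refused whole. The fingers move at their own pace and stop on an object; "newtons" is the grip in N (left out, the last holds). Time passes only in rows, so rows that do not move let the fingers close. It gives the time, the measured TCP pose, the force and the opening at its end, in the units of the state.
- bot.state(): the state, without advancing time (a new reading comes with each control period).
- eyes.camera(name): name is "scene" or "side" or "wrist"; returns a dict with "image" (480x640x3 uint8, red, green, blue), "depth" (480x640 float32, m along the optical axis (not along the pixel's ray), 0 where there is no reading), "fov_y" (degrees; the focal length in pixels is half the picture's height over the tangent of half this angle, whatever the lens; pixels are square), "cx", "cy" (the principal point, pixels), "extrinsics" (4x4, takes a point from world to camera coordinates); the wrist camera has in their place "T_tool_cam" (4x4, takes a point from camera to tool coordinates, whose origin is the TCP and whose axes are the flange's). Camera axes: x right, y down, z forward; pixel columns grow to the right and rows downward; lengths in m; the calibration is good to about 2 mm. A picture is of the moment at which its call begins: read the wrist's pose just before it.
- bot.close_job(): hands the job in, once; it reports no verdict.
The state is a dict: "time": time; "joint_positions": joint angles; "dq": joint speeds; "joint_torque": joint torques, N m; "tcp_pos": TCP position; "tcp_rot": TCP orientation; "ft_force": force on the tool from outside, world axes, zero at the start; "torque": the same for the moment, N m; "width": finger opening in m.
Only numpy, scipy, OpenCV 4.12 (cv2) and the standard library are available. Lean on these libraries where they do the work, as an engineer would, in place of code of your own. Each camera call takes 0.05 s, during which the arm holds its last target.

TASK

The milk sample in the blue-capped bottle must be stirred: on the stirrer that carries this bottle, push the selector knob in and, keeping it pushed, turn it clockwise by one position, from the white dot to the green dot, then let go so that it springs back up there. Leave the other stirrer's knob as it is, and do not knock over either bottle.

Things in the scene. Friction and masses are not known exactly. Their poses are not given: they have to be found in the camera images.
- blue_stirrer: Stirrer that carries the blue-capped bottle, fixed to the bench: white box 230 mm along its y, 150 mm along x, 65 mm high; origin at the centre of its underside, z up. Bottle on a round plate at y +55 mm; knob axis at y -62 mm on a dark panel. Panel dots round the knob: white = off, green = slow, orange = fast, each 60 degrees clockwise (from above) from the last; green lies on the +x side.
- blue_knob (a point): Its selector knob: white upright round grip, 40 mm across, 32 mm high, on a black flange 56 mm across and 8 mm thick whose underside is 10 mm above the panel. Point on the vertical turning axis, 10 mm below the grip's top, 22 mm above the flange's top, 105 mm above the bench. Moves with the knob: z up, x towards the pointer, a black line on the grip's top and side.
- blue_turn (a joint): Turn of that knob, rad, growing clockwise from above: 0 white dot (it starts within 0.12 of it), 1.047 green, 2.094 orange. When up it has 0.2 rad of play either side of each position and is else locked; pushed in 6 mm or more it turns freely (0.03 N m). Let go within 0.2 rad of a position it springs up; between positions it stays down.
- blue_push (a joint): How far that knob is pushed in, m: 0 up, 0.008 fully in (a hard stop). A spring resists with about 4 N at the start and 10 N fully in, and lifts the knob again.
- blue_bottle_mid (a point): Loose closed bottle with a blue cap, cream-white body, 56 mm across and 100 mm high, on the plate of the stirrer to be started, between four short steel pins; the point is its centre, half-way up, 121 mm above the bench and 117 mm from the knob's axis.
- red_bottle_mid (a point): The same kind of bottle with a red cap, on the other stirrer; the point is its centre.
- red_turn (a joint): Turn of the other stirrer's knob, which is of the same make, rad as for blue_turn; it starts at its green dot and is to be left there.

How it is judged:
On the way:
1. the blue bottle's stirrer knob is pushed in while it is turned between the white and the green dot (value of joint blue_push above 0.004 m and value of joint blue_turn between 0.4 and 1.3 rad), for 0.05 s.
At the end, for the whole second after the job is handed in: The knob of the stirrer with the blue-capped bottle points to the green dot (within 15 degrees) and has sprung back up (within 2 mm); the other stirrer's knob still points to its green dot (within 15 degrees); both bottles stand upright (within 14 degrees) (value of joint blue_turn between 0.78 and 1.31 rad and value of joint blue_push below 0.002 m and value of joint red_turn between 0.78 and 1.31 rad and angle between each of blue_bottle_mid, red_bottle_mid's own z axis and vertical below 0.25 rad); the robot touches nothing.
It fails at once if the knob is forced round without being pushed in (value of joint blue_turn between 0.4 and 0.65 rad and value of joint blue_push below 0.003 m).
It fails at once if the other stirrer's knob is turned away from its position (value of joint red_turn below 0.7 rad or value of joint red_turn above 1.4 rad).
It fails at once if a bottle is knocked over (angle between any of blue_bottle_mid, red_bottle_mid's own z axis and vertical above 0.6 rad).
It also fails if it takes over 35 s, if anything falls off the work surface, if the arm or the gripper's body presses on something with over 40 N, if the wrist force passes 120 N, or if a joint passes its speed limit or range.

## Working session

There is one attempt and no reset: what is moved stays moved. The work goes in short steps, Python scripts to look and compute and a tool call to move; the robot and the scene stay as the last step left them, time stands still between calls to the robot, and variables do not carry over. Pictures are saved under pics/ and viewed, and the job is handed in when it is done.

Besides the shell and the picture viewer there is one more tool, called after ">>>" by a JSON object that holds its "method" and its "body", one argument or row to a line. step_arm: Moves the arm, as the interface text tells. Its arguments: {"type":"object","properties":{"targets":{"type":"array","items":{"type":"object","properties":{"tx":{"type":"number"},"ty":{"type":"number"},"tz":{"type":"number"},"rx":{"type":"number"},"ry":{"type":"number"},"rz":{"type":"number"},"gripper":{"type":"number"}}}},"newtons":{"type":"number"}},"required":["targets"]}

```bash
mkdir -p pics; python3 - <<'E'
from plant import bot, eyes
import cv2,pickle
s=bot.state();print(s)
d={}
for n in ["scene","side","wrist"]:
    c=eyes.camera(n);d[n]=c
    cv2.imwrite(f"pics/{n}0.png",c["image"][:,:,::-1])
    print(n,{k:v for k,v in c.items() if k not in("image","depth")})
pickle.dump((s,d),open("d0.pkl","wb"))
E
```

```text
{'time': 0.0, 'joint_positions': array([ 1.27497442e+00,  3.14215855e-01, -4.80483004e-02,  1.21019672e+00,
        2.35749113e-05,  1.57080131e+00]), 'dq': array([-1.52974483e-05, -1.74080309e-03,  1.85419642e-04,  1.40236485e-03,
        9.56389621e-04, -2.51705884e-04]), 'joint_torque': array([-6.51418159e-04, -5.39586890e+01,  3.39753306e+01,  1.90566306e-02,
       -6.44322586e-05, -2.16355318e-05]), 'tcp_pos': array([0.17474886, 0.57341642, 0.23845414]), 'tcp_rot': array([ 1.47374640e-01,  9.89080392e-01, -8.21450716e-04, -1.34310920e-04]), 'ft_force': array([-0.81369544,  0.08837257, -0.24130691]), 'torque': array([-0.00096837,  0.0040076 ,  0.07956525]), 'width': 0.08539642100738128}
scene {'fov_y': 43.93712624170888, 'cx': 316.75212192053505, 'cy': 231.64369899221208, 'extrinsics': array([[-0.53126924,  0.84715377,  0.00913702,  0.29000147],
       [ 0.67061548,  0.42709969, -0.60651524, -0.29080568],
       [-0.51771409, -0.31609546, -0.79501936,  1.44260712],
       [ 0.        ,  0.        ,  0.        ,  1.        ]])}
side {'fov_y': 56.17156371437697, 'cx': 323.90963628717043, 'cy': 240.83989359321512, 'extrinsics': array([[ 0.78073521, -0.6247112 ,  0.01372769, -0.43363649],
       [-0.34269633, -0.4464498 , -0.82658442,  0.26983423],
       [ 0.52250527,  0.64063913, -0.56264532,  0.4361929 ],
       [ 0.        ,  0.        ,  0.        ,  1.        ]])}
wrist {'fov_y': 59.670552064227905, 'cx': 317.99670855941764, 'cy': 245.09992855792396, 'T_tool_cam': array([[-1.05970255e-04, -9.63896764e-01, -2.66276205e-01,
         6.76463013e-02],
       [ 9.99999578e-01,  1.40865881e-04, -9.07893281e-04,
        -2.98365521e-04],
       [ 9.12624628e-04, -2.66276188e-01,  9.63896342e-01,
        -1.34782839e-01],
       [ 0.00000000e+00,  0.00000000e+00,  0.00000000e+00,
         1.00000000e+00]])}
```

View pics/scene0.png

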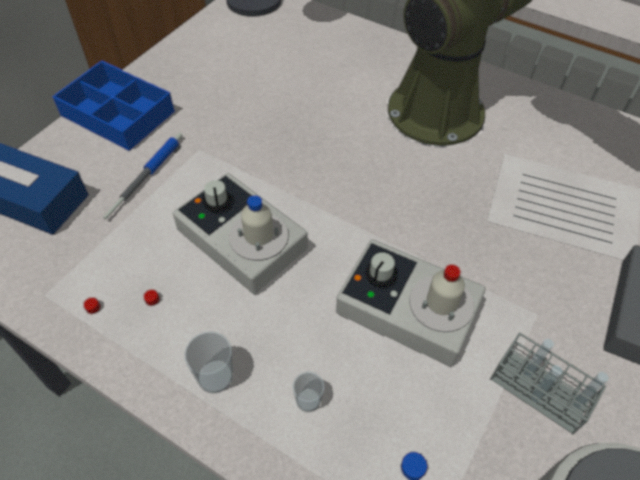

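View pics/side0.png

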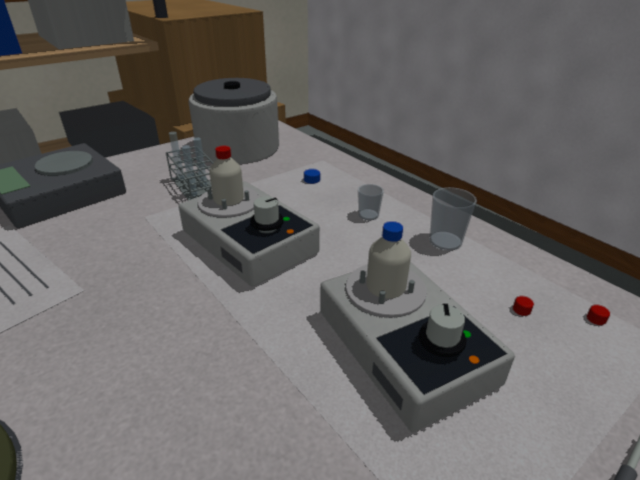

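View pics/wrist0.png

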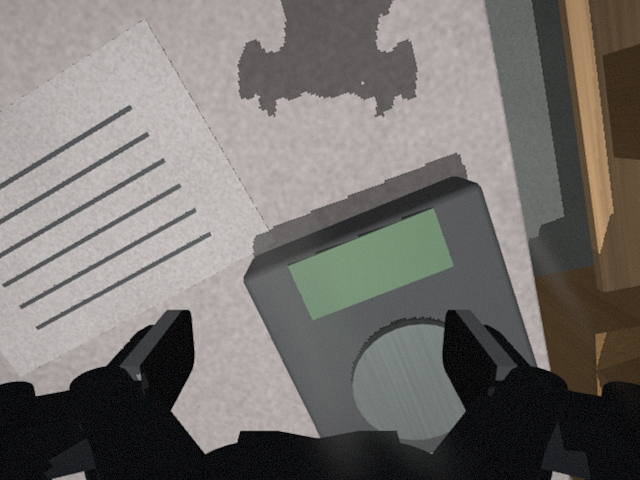

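The scene view shows the blue-capped bottle at about (258,220) with its knob at (215,193), and the red one at (447,295). The side view shows the blue knob at about (445,325). I'll enlarge both.

```bash
python3 - <<'E'
import pickle,cv2
s,d=pickle.load(open("d0.pkl","rb"))
a=d["scene"]["image"][160:300,160:320,::-1];cv2.imwrite("pics/sc1.png",cv2.resize(a,None,fx=5,fy=4.28 if 0 else 4.0,interpolation=2) if 0 else cv2.resize(a[:120],None,fx=5,fy=5,interpolation=2))
a=d["side"]["image"][270:420,320:520,::-1];cv2.imwrite("pics/sd1.png",cv2.resize(a,None,fx=4,fy=4,interpolation=2))
E
```

```text
(no output)
```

View pics/sc1.png

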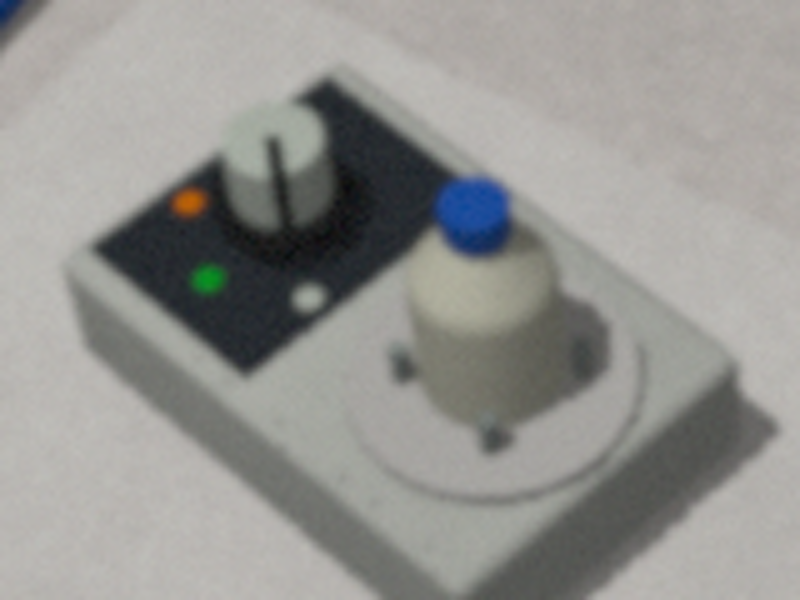

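View pics/sd1.png

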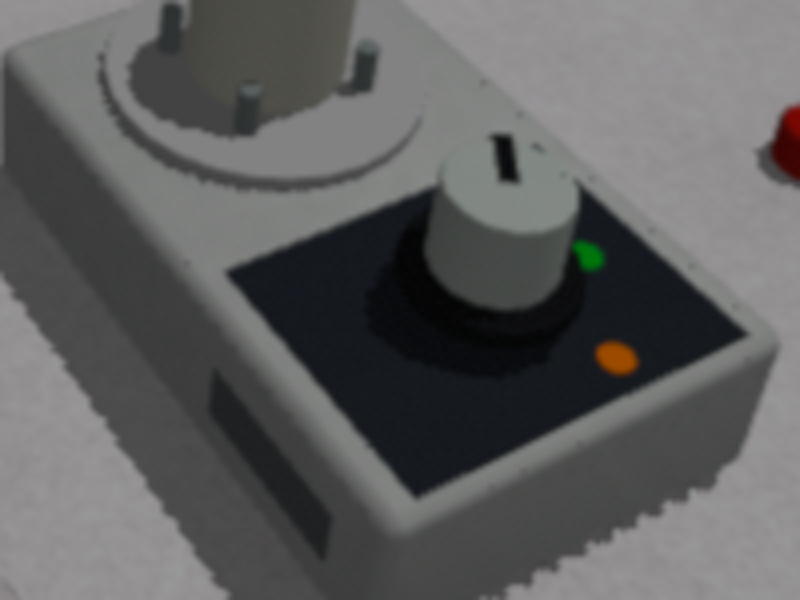

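Scene crop: knob top centre at (276,138), dots at white (309,298), green (208,279) and orange (190,203). Side crop: top centre at (509,182), green at (589,256), orange at (617,357). The known heights are panel z=0.065 and knob top z=0.115, so each pixel can be intersected with its plane.

```bash
cat > h.py <<'E'
import numpy as np
def ray(c,u,v,z,T=None):
    f=240/np.tan(np.radians(c["fov_y"]/2))
    if T is None: T=np.linalg.inv(c["extrinsics"])
    d=T[:3,:3]@np.array([(u-c["cx"])/f,(v-c["cy"])/f,1]);o=T[:3,3]
    return o+d*(z-o[2])/d[2]
E
python3 - <<'E'
import pickle,numpy as np
from h import ray
np.set_printoptions(precision=4,suppress=True)
s,d=pickle.load(open("d0.pkl","rb"))
sc=lambda u,v,z:ray(d["scene"],160+(u+.5)/5-.5,160+(v+.5)/5-.5,z)
sd=lambda u,v,z:ray(d["side"],320+(u+.5)/4-.5,270+(v+.5)/4-.5,z)
P={}
for n,f,u,v,z in [("knob",sc,276,138,.115),("knob2",sd,509,182,.115),("white",sc,309,298,.065),("green",sc,208,279,.065),("orange",sc,190,203,.065),("green2",sd,589,256,.065),("orange2",sd,617,357,.065),
 ("c1",sc,333,78,.065),("c2",sc,246,376,.065),("c3",sc,95,247,.065),("d1",sd,228,271,.065),("d2",sd,415,497,.065),("d3",sd,747,335,.065),("cap",sc,474,197,.171),("ln0",sd,503,134,.115),("ln1",sd,510,182,.115),("lna",sc,270,138,.115),("lnb",sc,278,174,.115)]:
    P[n]=f(u,v,z);print(n,P[n])
a=lambda p,q:np.degrees(np.arctan2(*(P[q]-P[p])[[1,0]]))
print("dots from knob",[(n,a("knob",n)) for n in("white","green","orange","cap")],a("ln1","ln0"),a("lna","lnb"))
print("edges c1->c2?",a("c3","c2"),a("d2","d1"),a("d2","d3"),np.linalg.norm(P["cap"]-P["knob"]))
# depth check of knob top
for n in("scene","side"):
    c=d[n];u,v=((215,187) if n=="scene" else (447,317));z=c["depth"][v,u];f=240/np.tan(np.radians(c["fov_y"]/2))
    print(n,(np.linalg.inv(c["extrinsics"])@[ (u-c["cx"])/f*z,(v-c["cy"])/f*z,z,1])[:3])
E
```

```text
knob [ 0.5547 -0.2253  0.115 ]
knob2 [ 0.5542 -0.2252  0.115 ]
white [ 0.5815 -0.1963  0.065 ]
green [ 0.5951 -0.2351  0.065 ]
orange [ 0.5685 -0.2656  0.065 ]
green2 [ 0.5963 -0.2333  0.065 ]
orange2 [ 0.5692 -0.2634  0.065 ]
c1 [ 0.4844 -0.2588  0.065 ]
c2 [ 0.6244 -0.1932  0.065 ]
c3 [ 0.6062 -0.2826  0.065 ]
d1 [ 0.5028 -0.1684  0.065 ]
d2 [ 0.4848 -0.2592  0.065 ]
d3 [ 0.607  -0.2822  0.065 ]
cap [ 0.5748 -0.113   0.171 ]
ln0 [ 0.5692 -0.211   0.115 ]
ln1 [ 0.5545 -0.2253  0.115 ]
lna [ 0.5559 -0.2273  0.115 ]
lnb [ 0.5687 -0.2135  0.115 ]
dots from knob [('white', np.float64(47.30990398231525)), ('green', np.float64(-13.657224421733616)), ('orange', np.float64(-71.03894030260804)), ('cap', np.float64(79.87596329964411))] 44.21170006512685 47.298733918989775
edges c1->c2? 78.48682666855602 78.81858916030559 -10.684269476040054 0.1271314131764494
scene [ 0.5538 -0.2256  0.1146]
side [ 0.5539 -0.226   0.1129]
```

The two views agree: knob axis at about (0.554, -0.2255). The stirrer yaw is about -11.3°, and the pointer is about 46° against 48.7° for white, so blue_turn is about 0.04. The knob-to-bottle distance and the depths are also consistent. I'll move above the knob and turn 60° anticlockwise on the way, so the clockwise turn ends back at the present wrist yaw with the camera facing away from the bottle.

>>> {"method": "step_arm", "body": {
  "targets": [
    {"tx":20,"ty":-36,"tz":2,"gripper":0.5},
    {"tx":20,"ty":-36,"tz":2,"gripper":0.5},
    {"tx":20,"ty":-36,"tz":2,"gripper":0.5},
    {"tx":20,"ty":-36,"tz":2,"gripper":0.5},
    {"tx":20,"ty":-36,"tz":2,"gripper":0.5}
  ]
}}

```text
invalid input at $.targets[0]: expected keys tx, ty, tz, rx, ry, rz, gripper
```

>>> {"method": "step_arm", "body": {
  "targets": [
    {"tx":20,"ty":-36,"rz":1,"gripper":0.5},
    {"tx":20,"ty":-36,"rz":1,"gripper":0.5},
    {"tx":20,"ty":-36,"rz":1,"gripper":0.5},
    {"tx":20,"ty":-36,"rz":1,"gripper":0.5},
    {"tx":20,"ty":-36,"rz":1,"gripper":0.5}
  ]
}}

```text
invalid input at $.targets[0]: expected keys tx, ty, tz, rx, ry, rz, gripper
```

>>> {"method": "step_arm", "body": {
  "targets": [
    {"tx":20,"ty":-36,"rz":1,"gripper":0.5},
    {"tx":14.5,"ty":-36.5,"rz":1,"gripper":0.5},
    {"tx":14.5,"ty":-36.5,"rz":1,"gripper":0.5},
    {"tx":14.5,"ty":-36.5,"rz":1,"gripper":0.5},
    {"tx":14.5,"ty":-36.5,"rz":1,"gripper":0.5}
  ]
}}

```text
invalid input at $.targets[0]: expected keys tx, ty, tz, rx, ry, rz, gripper
```

>>> {"method": "step_arm", "body": {
  "targets": [
    {"tx":14.5,"ty":-36.5},
    {"tx":14.5,"ty":-36.5},
    {"tx":14.5,"ty":-36.5},
    {"tx":14.5,"ty":-36.5},
    {"tx":14.5,"ty":-36.5}
  ]
}}

```text
invalid input at $.targets[0]: expected keys tx, ty, tz, rx, ry, rz, gripper
```

All keys are needed in every row.

>>> {"method": "step_arm", "body": {
  "targets": [
    {"tx":20,"ty":-36,"tz":2,"rx":0,"ry":0,"rz":0,"gripper":0.5},
    {"tx":20,"ty":-36,"tz":2,"rx":0,"ry":0,"rz":0,"gripper":0.5},
    {"tx":20,"ty":-36,"tz":2,"rx":0,"ry":0,"rz":0,"gripper":0.5},
    {"tx":20,"ty":-36,"tz":2,"rx":0,"ry":0,"rz":0,"gripper":0.5},
    {"tx":20,"ty":-36,"tz":2,"rx":0,"ry":0,"rz":0,"gripper":0.5}
  ]
}}

```text
time: 0.57
tcp_pos: [0.2752, 0.3921, 0.2491]
tcp_rot: [0.147, 0.989, -0.0, -0.0]
ft_force: [0.3, 0.8, -0.2]
width: 0.0641
```

>>> {"method": "step_arm", "body": {
  "targets": [
    {"tx":20,"ty":-36,"tz":0,"rx":0,"ry":0,"rz":1,"gripper":0.5},
    {"tx":20,"ty":-36,"tz":0,"rx":0,"ry":0,"rz":1,"gripper":0.5},
    {"tx":20,"ty":-36,"tz":0,"rx":0,"ry":0,"rz":1,"gripper":0.5},
    {"tx":20,"ty":-36,"tz":0,"rx":0,"ry":0,"rz":1,"gripper":0.5},
    {"tx":20,"ty":-36,"tz":0,"rx":0,"ry":0,"rz":1,"gripper":0.5}
  ]
}}

```text
time: 0.98
tcp_pos: [0.3707, 0.2213, 0.2493]
tcp_rot: [-0.103, 0.995, 0.0, 0.0]
ft_force: [0.5, 0.7, -0.5]
width: 0.0644
```

>>> {"method": "step_arm", "body": {
  "targets": [
    {"tx":20,"ty":-36,"tz":0,"rx":0,"ry":0,"rz":1,"gripper":0.5},
    {"tx":14.5,"ty":-36.5,"tz":0,"rx":0,"ry":0,"rz":1,"gripper":0.5},
    {"tx":14.5,"ty":-36.5,"tz":0,"rx":0,"ry":0,"rz":1,"gripper":0.5},
    {"tx":14.5,"ty":-36.5,"tz":0,"rx":0,"ry":0,"rz":1,"gripper":0.5},
    {"tx":14.5,"ty":-36.5,"tz":0,"rx":0,"ry":0,"rz":1,"gripper":0.5}
  ]
}}

```text
time: 1.4
tcp_pos: [0.444, 0.0507, 0.2493]
tcp_rot: [-0.342, 0.94, 0.0, 0.0]
ft_force: [0.2, 0.4, 0.1]
width: 0.0639
```

>>> {"method": "step_arm", "body": {
  "targets": [
    {"tx":14.5,"ty":-36.5,"tz":0,"rx":0,"ry":0,"rz":0,"gripper":0.5},
    {"tx":14.5,"ty":-36.5,"tz":0,"rx":0,"ry":0,"rz":0,"gripper":0.5},
    {"tx":14.5,"ty":-36.5,"tz":0,"rx":0,"ry":0,"rz":0,"gripper":0.5},
    {"tx":14.5,"ty":-36.5,"tz":0,"rx":0,"ry":0,"rz":0,"gripper":0.5},
    {"tx":0,"ty":0,"tz":0,"rx":0,"ry":0,"rz":0,"gripper":0.5}
  ]
}}

```text
time: 1.82
tcp_pos: [0.5038, -0.0992, 0.2489]
tcp_rot: [-0.337, 0.942, -0.002, 0.0]
ft_force: [0.1, 0.4, 0.5]
width: 0.0637
```

```bash
python3 - <<'E'
from plant import bot, eyes
import cv2,pickle
s=bot.state();print(s["time"],s["tcp_pos"],s["tcp_rot"],s["joint_positions"],s["ft_force"],s["width"])
c=eyes.camera("wrist");pickle.dump((s,c),open("d1.pkl","wb"))
cv2.imwrite("pics/wrist1.png",c["image"][:,:,::-1])
E
```

```text
1.8167 [ 0.50383266 -0.09916334  0.24887794] [-3.36794328e-01  9.41577036e-01 -1.50509194e-03  2.75464217e-05] [-0.1927246   0.14569529 -0.23844955  1.18506621 -0.00255952 -0.87974792] [0.14359871 0.38893541 0.48848692] 0.06373215311797112
```

View pics/wrist1.png

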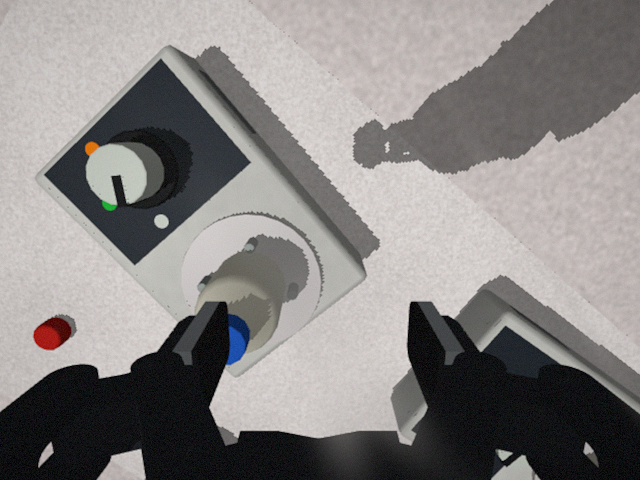

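The wrist view shows the knob's top centre at about (116,174), the pointer end at (122,205), and the white dot at (161,222).

```bash
python3 - <<'E'
import pickle,numpy as np
from scipy.spatial.transform import Rotation as R
from h import ray
s,c=pickle.load(open("d1.pkl","rb"))
T=np.eye(4);T[:3,:3]=R.from_quat(s["tcp_rot"]).as_matrix();T[:3,3]=s["tcp_pos"]
T=T@c["T_tool_cam"]
k=ray(c,116,174,.115,T);p=ray(c,122,205,.115,T);w=ray(c,161,222,.065,T)
print(k,w,np.degrees(np.arctan2(*(p-k)[[1,0]])),np.degrees(np.arctan2(*(w-k)[[1,0]])))
print("to go mm",(k-s["tcp_pos"])*1e3, "tool y",R.from_quat(s["tcp_rot"]).as_matrix()[:,1])
E
```

```text
[ 0.55424386 -0.2249202   0.115     ] [ 0.58278249 -0.19343174  0.065     ] 43.23499351315227 47.81335670754002
to go mm [  50.41119958 -125.75686162 -133.8779372 ] tool y [-0.63423553  0.77313463 -0.00285287]
```

All three views agree on (0.5542, -0.2252). I'll move over it and come down.

>>> {"method": "step_arm", "body": {
  "targets": [
    {"tx":14.5,"ty":-36,"tz":0,"rx":0,"ry":0,"rz":0,"gripper":0.5},
    {"tx":14.5,"ty":-36,"tz":0,"rx":0,"ry":0,"rz":0,"gripper":0.5},
    {"tx":14.5,"ty":-36,"tz":0,"rx":0,"ry":0,"rz":0,"gripper":0.5},
    {"tx":7,"ty":-18,"tz":-20,"rx":0,"ry":0,"rz":0,"gripper":0.5},
    {"tx":0,"ty":0,"tz":-20,"rx":0,"ry":0,"rz":0,"gripper":0.5}
  ]
}}

```text
time: 2.28
tcp_pos: [0.5545, -0.2223, 0.2095]
tcp_rot: [-0.339, 0.941, -0.001, 0.001]
ft_force: [-0.7, 1.0, -0.7]
width: 0.064
```

>>> {"method": "step_arm", "body": {
  "targets": [
    {"tx":0,"ty":0,"tz":-30,"rx":0,"ry":0,"rz":0,"gripper":0.5},
    {"tx":0,"ty":0,"tz":-20,"rx":0,"ry":0,"rz":0,"gripper":0.5},
    {"tx":0,"ty":0,"tz":-10,"rx":0,"ry":0,"rz":0,"gripper":0.5},
    {"tx":0,"ty":0,"tz":0,"rx":0,"ry":0,"rz":0,"gripper":0.5}
  ]
}}

```text
time: 2.62
tcp_pos: [0.5504, -0.2177, 0.1467]
tcp_rot: [-0.34, 0.94, 0.002, -0.002]
ft_force: [-0.1, -0.0, -0.2]
width: 0.0641
```

```bash
python3 - <<'E'
from plant import bot, eyes
import cv2,numpy as np
s=bot.state();print(s["time"],s["tcp_pos"],s["tcp_rot"],s["ft_force"],s["width"])
c=eyes.camera("wrist")["image"];d=eyes.camera("side")["image"][220:420,320:540]
cv2.imwrite("pics/m2.png",np.hstack([cv2.resize(c,(400,300)),cv2.resize(d,(330,300))])[:,:,::-1])
E
```

```text
2.6167 [ 0.55041282 -0.21765294  0.14670991] [-0.34011752  0.9403793   0.00182893 -0.00186943] [-0.05051429 -0.01628974 -0.22765932] 0.06414251612249681
```

View pics/m2.png

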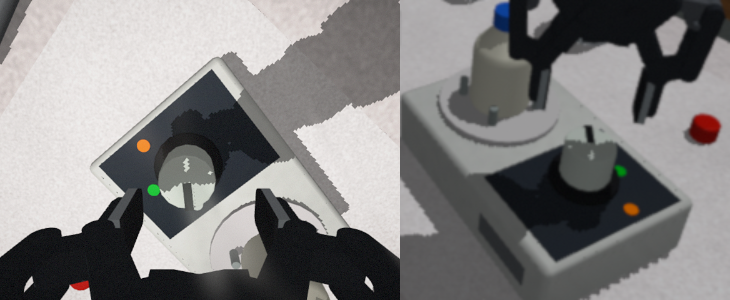

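The TCP is off the axis by (-3.8, +7.5) mm, and the knob is visibly farther from the base than the jaws. I'll correct this before going lower.

>>> {"method": "step_arm", "body": {
  "targets": [
    {"tx":4,"ty":-7.5,"tz":0,"rx":0,"ry":0,"rz":0,"gripper":0.5},
    {"tx":0,"ty":0,"tz":-10,"rx":0,"ry":0,"rz":0,"gripper":0.5},
    {"tx":0,"ty":0,"tz":0,"rx":0,"ry":0,"rz":0,"gripper":0.5}
  ]
}}

```text
time: 2.97
tcp_pos: [0.5568, -0.2274, 0.139]
tcp_rot: [-0.339, 0.941, -0.0, 0.0]
ft_force: [-0.4, -0.2, -0.9]
width: 0.0641
```

>>> {"method": "step_arm", "body": {
  "targets": [
    {"tx":0,"ty":0,"tz":0,"rx":0,"ry":0,"rz":0,"gripper":0.5},
    {"tx":0,"ty":0,"tz":0,"rx":0,"ry":0,"rz":0,"gripper":0.5}
  ]
}}

```text
time: 3.13
tcp_pos: [0.5563, -0.227, 0.1394]
tcp_rot: [-0.34, 0.941, 0.0, -0.0]
ft_force: [0.6, -0.1, 0.3]
width: 0.064
```

>>> {"method": "step_arm", "body": {
  "targets": [
    {"tx":-2,"ty":2,"tz":-8,"rx":0,"ry":0,"rz":0,"gripper":0.5},
    {"tx":0,"ty":0,"tz":-8,"rx":0,"ry":0,"rz":0,"gripper":0.5},
    {"tx":0,"ty":0,"tz":0,"rx":0,"ry":0,"rz":0,"gripper":0.5},
    {"tx":0,"ty":0,"tz":0,"rx":0,"ry":0,"rz":0,"gripper":0.5}
  ]
}}

```text
time: 3.47
tcp_pos: [0.5535, -0.2246, 0.1223]
tcp_rot: [-0.34, 0.941, 0.001, -0.001]
ft_force: [0.6, 0.1, -0.1]
width: 0.0642
```

```bash
python3 - <<'E'
from plant import bot, eyes
import cv2,numpy as np
s=bot.state();print(s["time"],s["tcp_pos"],s["tcp_rot"],s["ft_force"],s["width"])
c=eyes.camera("wrist")["image"];d=eyes.camera("side")["image"][220:420,320:540]
cv2.imwrite("pics/m3.png",np.hstack([cv2.resize(c,(400,300)),cv2.resize(d,(330,300))])[:,:,::-1])
E
```

```text
3.4667 [ 0.55354657 -0.22459264  0.12230226] [-3.39668760e-01  9.40544633e-01  6.34682935e-04 -7.24128099e-04] [ 0.6070749   0.14071522 -0.13719956] 0.06423300119201288
```

View pics/m3.png

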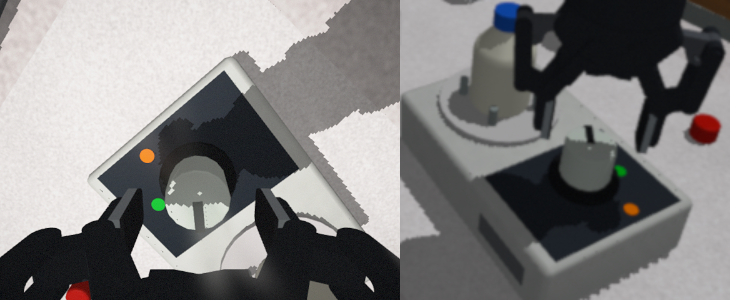

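The knob is centred between the jaws: knob at x≈199, fingers at 140 and 258. I'll descend to about z=0.095.

>>> {"method": "step_arm", "body": {
  "targets": [
    {"tx":0.5,"ty":-0.5,"tz":-9,"rx":0,"ry":0,"rz":0,"gripper":0.5},
    {"tx":0,"ty":0,"tz":-9,"rx":0,"ry":0,"rz":0,"gripper":0.5},
    {"tx":0,"ty":0,"tz":-9,"rx":0,"ry":0,"rz":0,"gripper":0.5},
    {"tx":0,"ty":0,"tz":0,"rx":0,"ry":0,"rz":0,"gripper":0.5},
    {"tx":0,"ty":0,"tz":0,"rx":0,"ry":0,"rz":0,"gripper":0.5}
  ]
}}

```text
time: 3.98
tcp_pos: [0.554, -0.2251, 0.0951]
tcp_rot: [-0.34, 0.941, 0.001, -0.001]
ft_force: [0.6, -0.3, 0.8]
width: 0.0637
```

>>> {"method": "step_arm", "body": {
  "targets": [
    {"tx":0,"ty":0,"tz":0,"rx":0,"ry":0,"rz":0,"gripper":-0.2},
    {"tx":0,"ty":0,"tz":0,"rx":0,"ry":0,"rz":0,"gripper":-0.2},
    {"tx":0,"ty":0,"tz":0,"rx":0,"ry":0,"rz":0,"gripper":-0.2},
    {"tx":0,"ty":0,"tz":0,"rx":0,"ry":0,"rz":0,"gripper":-0.2},
    {"tx":0,"ty":0,"tz":0,"rx":0,"ry":0,"rz":0,"gripper":-0.2}
  ],
  "newtons": 50
}}

```text
time: 4.4
tcp_pos: [0.5547, -0.2251, 0.0968]
tcp_rot: [-0.34, 0.941, 0.0, 0.0]
ft_force: [-3.1, 3.8, 4.6]
width: 0.0384
```

It has gripped (width 38 mm). Now I'll push in and watch the force.

>>> {"method": "step_arm", "body": {
  "targets": [
    {"tx":0,"ty":0,"tz":-3,"rx":0,"ry":0,"rz":0,"gripper":-0.2},
    {"tx":0,"ty":0,"tz":-3,"rx":0,"ry":0,"rz":0,"gripper":-0.2},
    {"tx":0,"ty":0,"tz":0,"rx":0,"ry":0,"rz":0,"gripper":-0.2},
    {"tx":0,"ty":0,"tz":0,"rx":0,"ry":0,"rz":0,"gripper":-0.2}
  ]
}}

```text
time: 4.73
tcp_pos: [0.5547, -0.2251, 0.0909]
tcp_rot: [-0.34, 0.941, 0.0, 0.0]
ft_force: [-4.2, 3.7, 7.6]
width: 0.0387
```

>>> {"method": "step_arm", "body": {
  "targets": [
    {"tx":0,"ty":0,"tz":-2,"rx":0,"ry":0,"rz":0,"gripper":-0.2},
    {"tx":0,"ty":0,"tz":-1,"rx":0,"ry":0,"rz":0,"gripper":-0.2},
    {"tx":0,"ty":0,"tz":0,"rx":0,"ry":0,"rz":0,"gripper":-0.2},
    {"tx":0,"ty":0,"tz":0,"rx":0,"ry":0,"rz":0,"gripper":-0.2}
  ]
}}

```text
time: 5.07
tcp_pos: [0.5548, -0.2251, 0.0891]
tcp_rot: [-0.34, 0.941, 0.0, 0.0]
ft_force: [-7.3, 5.5, 15.7]
width: 0.0385
```

```bash
python3 - <<'E'
from plant import bot, eyes
import cv2,numpy as np
s=bot.state();print(s["time"],s["tcp_pos"],s["tcp_rot"],s["ft_force"],s["width"])
d=eyes.camera("side")["image"][220:420,320:540]
cv2.imwrite("pics/m4.png",cv2.resize(d,(660,600),interpolation=2)[:,:,::-1])
E
```

```text
5.0667 [ 0.55479856 -0.22511143  0.08914924] [-3.39728689e-01  9.40523399e-01  6.51312051e-05  3.86741569e-04] [-7.288697    5.48058448 15.67347464] 0.0384686034239458
```

View pics/m4.png

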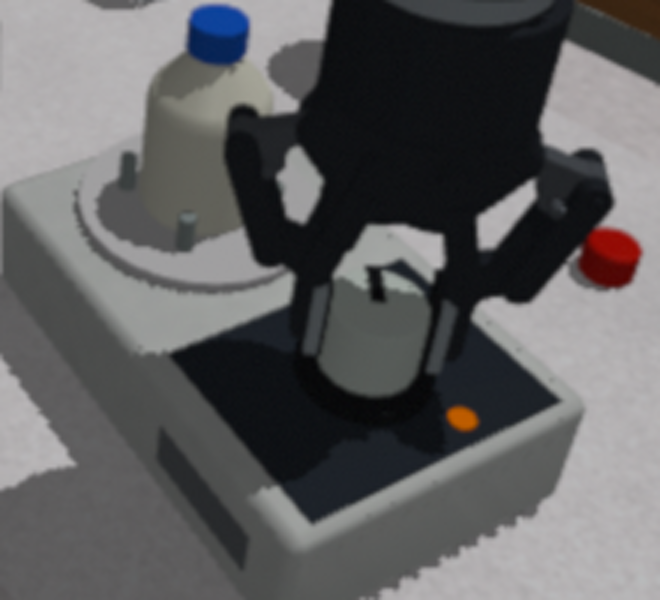

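Force is 15.7 N and the travel is 7.7 mm, so the knob is fully in at its stop. Now I'll turn clockwise, in small rows.

>>> {"method": "step_arm", "body": {
  "targets": [
    {"tx":0,"ty":0,"tz":0,"rx":0,"ry":0,"rz":-0.5,"gripper":-0.2},
    {"tx":0,"ty":0,"tz":0,"rx":0,"ry":0,"rz":-0.7,"gripper":-0.2},
    {"tx":0,"ty":0,"tz":0,"rx":0,"ry":0,"rz":-0.7,"gripper":-0.2},
    {"tx":0,"ty":0,"tz":0,"rx":0,"ry":0,"rz":-0.6,"gripper":-0.2},
    {"tx":0,"ty":0,"tz":0,"rx":0,"ry":0,"rz":0,"gripper":-0.2}
  ]
}}

```text
time: 5.53
tcp_pos: [0.5547, -0.2249, 0.0891]
tcp_rot: [-0.213, 0.977, 0.0, 0.0]
ft_force: [-7.4, 6.4, 16.3]
width: 0.0386
```

>>> {"method": "step_arm", "body": {
  "targets": [
    {"tx":0,"ty":0,"tz":0,"rx":0,"ry":0,"rz":-0.8,"gripper":-0.2},
    {"tx":0,"ty":0,"tz":0,"rx":0,"ry":0,"rz":-0.8,"gripper":-0.2},
    {"tx":0,"ty":0,"tz":0,"rx":0,"ry":0,"rz":-0.8,"gripper":-0.2},
    {"tx":0,"ty":0,"tz":0,"rx":0,"ry":0,"rz":-0.8,"gripper":-0.2},
    {"tx":0,"ty":0,"tz":0,"rx":0,"ry":0,"rz":0,"gripper":-0.2}
  ]
}}

```text
time: 5.95
tcp_pos: [0.5545, -0.2247, 0.0891]
tcp_rot: [-0.046, 0.999, 0.001, 0.0]
ft_force: [-8.3, 5.3, 17.6]
width: 0.0384
```

>>> {"method": "step_arm", "body": {
  "targets": [
    {"tx":0,"ty":0,"tz":0,"rx":0,"ry":0,"rz":-0.8,"gripper":-0.2},
    {"tx":0,"ty":0,"tz":0,"rx":0,"ry":0,"rz":-0.8,"gripper":-0.2},
    {"tx":0,"ty":0,"tz":0,"rx":0,"ry":0,"rz":-0.8,"gripper":-0.2},
    {"tx":0,"ty":0,"tz":0,"rx":0,"ry":0,"rz":-0.8,"gripper":-0.2},
    {"tx":0,"ty":0,"tz":0,"rx":0,"ry":0,"rz":0,"gripper":-0.2}
  ]
}}

```text
time: 6.37
tcp_pos: [0.5545, -0.2244, 0.0892]
tcp_rot: [0.121, 0.993, 0.001, 0.0]
ft_force: [-8.0, 7.6, 18.0]
width: 0.0388
```

```bash
python3 - <<'E'
from plant import bot, eyes
import cv2,numpy as np
s=bot.state();print(s["time"],s["tcp_pos"],s["tcp_rot"],s["ft_force"],s["torque"],s["width"],np.degrees(2*(np.arcsin(s["tcp_rot"][0])+.34689)))
c=eyes.camera("wrist")["image"];d=eyes.camera("side")["image"][220:420,320:540]
cv2.imwrite("pics/m5.png",np.hstack([cv2.resize(c,(400,300)),cv2.resize(d,(330,300))])[:,:,::-1])
E
```

```text
6.3667 [ 0.55453184 -0.22440946  0.08915415] [1.20720581e-01 9.92686190e-01 8.17356505e-04 4.44926283e-05] [-7.99133965  7.56097667 18.00939453] [1.3566455  1.68856423 0.00911896] 0.03880571027341516 53.61804828192232
```

View pics/m5.png

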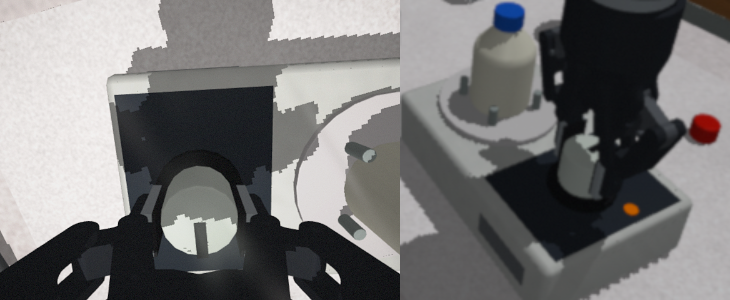

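Turned 53.6° so far. The pointer hasn't moved relative to the jaws (200,238), so there is no slip. About 3.5° remains. Then I'll let the knob rise and open the jaws.

>>> {"method": "step_arm", "body": {
  "targets": [
    {"tx":0,"ty":0,"tz":0,"rx":0,"ry":0,"rz":-0.6,"gripper":-0.2},
    {"tx":0,"ty":0,"tz":0,"rx":0,"ry":0,"rz":0,"gripper":-0.2},
    {"tx":0,"ty":0,"tz":3,"rx":0,"ry":0,"rz":0,"gripper":-0.2},
    {"tx":0,"ty":0,"tz":4,"rx":0,"ry":0,"rz":0,"gripper":-0.2},
    {"tx":0,"ty":0,"tz":0,"rx":0,"ry":0,"rz":0,"gripper":-0.2}
  ]
}}

```text
time: 6.88
tcp_pos: [0.5544, -0.2244, 0.0952]
tcp_rot: [0.15, 0.989, 0.001, -0.0]
ft_force: [-3.9, 6.1, 5.6]
width: 0.0385
```

>>> {"method": "step_arm", "body": {
  "targets": [
    {"tx":0,"ty":0,"tz":0,"rx":0,"ry":0,"rz":0,"gripper":0.5},
    {"tx":0,"ty":0,"tz":0,"rx":0,"ry":0,"rz":0,"gripper":0.5},
    {"tx":0,"ty":0,"tz":0,"rx":0,"ry":0,"rz":0,"gripper":0.5},
    {"tx":0,"ty":0,"tz":0,"rx":0,"ry":0,"rz":0,"gripper":0.5}
  ]
}}

```text
time: 7.22
tcp_pos: [0.5552, -0.2259, 0.0943]
tcp_rot: [0.15, 0.989, -0.0, 0.0]
ft_force: [-1.6, 0.5, -0.1]
width: 0.0642
```

>>> {"method": "step_arm", "body": {
  "targets": [
    {"tx":0,"ty":0,"tz":8,"rx":0,"ry":0,"rz":0,"gripper":0.5},
    {"tx":0,"ty":0,"tz":12,"rx":0,"ry":0,"rz":0,"gripper":0.5},
    {"tx":0,"ty":0,"tz":20,"rx":0,"ry":0,"rz":0,"gripper":0.5},
    {"tx":0,"ty":0,"tz":30,"rx":0,"ry":0,"rz":0,"gripper":0.5},
    {"tx":0,"ty":0,"tz":30,"rx":0,"ry":0,"rz":0,"gripper":0.5}
  ]
}}

```text
time: 7.63
tcp_pos: [0.5544, -0.2254, 0.196]
tcp_rot: [0.15, 0.989, 0.0, -0.0]
ft_force: [0.8, -0.2, -0.4]
width: 0.0641
```

>>> {"method": "step_arm", "body": {
  "targets": [
    {"tx":-15,"ty":5,"tz":25,"rx":0,"ry":0,"rz":0,"gripper":0.5},
    {"tx":-25,"ty":10,"tz":10,"rx":0,"ry":0,"rz":0,"gripper":0.5},
    {"tx":-25,"ty":10,"tz":0,"rx":0,"ry":0,"rz":0,"gripper":0.5},
    {"tx":-15,"ty":5,"tz":0,"rx":0,"ry":0,"rz":0,"gripper":0.5},
    {"tx":0,"ty":0,"tz":0,"rx":0,"ry":0,"rz":0,"gripper":0.5}
  ]
}}

```text
time: 8.05
tcp_pos: [0.4726, -0.1947, 0.2312]
tcp_rot: [0.15, 0.989, -0.0, 0.0]
ft_force: [-0.7, -0.5, 0.3]
width: 0.0641
```

```bash
python3 - <<'E'
from plant import bot, eyes
import cv2,numpy as np,pickle
s=bot.state();print(s["time"],s["tcp_pos"],s["tcp_rot"],s["ft_force"],s["dq"])
d={n:eyes.camera(n) for n in("wrist","side","scene")};pickle.dump((s,d),open("d6.pkl","wb"))
a=d["side"]["image"][270:420,320:520];b=d["scene"]["image"][160:280,160:320]
cv2.imwrite("pics/m6.png",np.hstack([cv2.resize(a,(400,300),interpolation=2),cv2.resize(b,(400,300),interpolation=2)])[:,:,::-1])
cv2.imwrite("pics/side6.png",d["side"]["image"][:,:,::-1])
E
```

```text
8.05 [ 0.47258992 -0.19473282  0.23120353] [ 1.50434698e-01  9.88619895e-01 -1.56001221e-04  2.84960424e-04] [-0.69279245 -0.46154266  0.3330493 ] [ 0.00146014  0.05528718  0.05862337 -0.03117317  0.00249255  0.00363861]
```

View pics/m6.png

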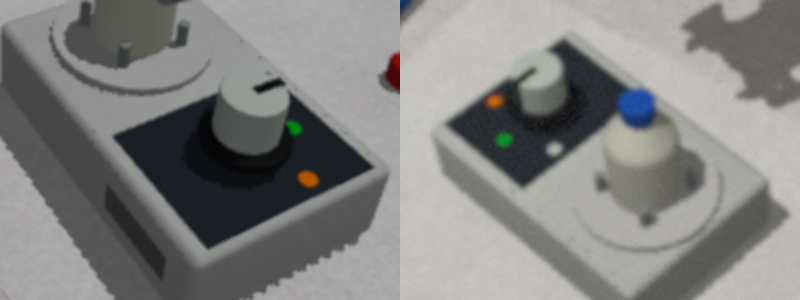

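View pics/side6.png

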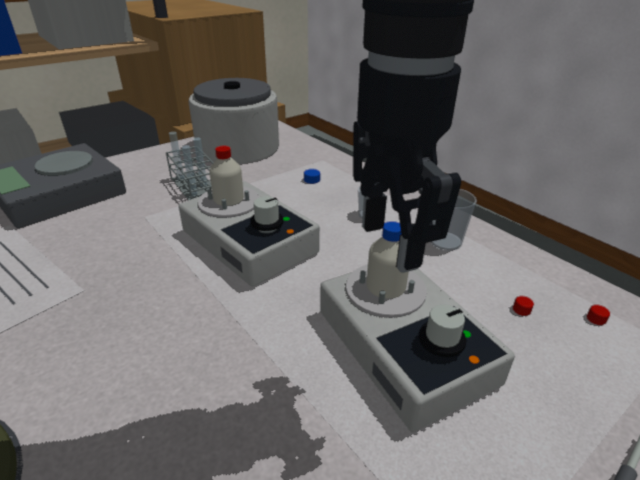

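Both bottles stand and the red knob looks unchanged. The blue pointer in the side crop runs (255,91) to (284,82), and in the scene crop (536,69) to (514,80). I'll measure its angle and height.

```bash
python3 - <<'E'
import pickle,numpy as np
from h import ray
s,d=pickle.load(open("d6.pkl","rb"));_,d0=pickle.load(open("d0.pkl","rb"))
a=[ray(d["side"],320+u/2-.25,270+v/2-.25,.115) for u,v in((255,91),(284,82))]
b=[ray(d["scene"],160+u/2.5-.3,160+v/2.5-.3,.115) for u,v in((136,69),(114,80))]
for p,q in(a,b): print(p,q,np.degrees(np.arctan2(*(q-p)[[1,0]])))
def h(c,us,vs):
    f=240/np.tan(np.radians(c["fov_y"]/2));M=np.linalg.inv(c["extrinsics"])
    P=[(M@[(u-c["cx"])/f*c["depth"][v,u],(v-c["cy"])/f*c["depth"][v,u],c["depth"][v,u],1])[2] for u in us for v in vs]
    return np.median(P)
for n,us,vs in(("scene",range(212,219),range(184,190)),("side",range(441,450),range(312,319))): print(n,h(d0[n],us,vs),h(d[n],us,vs))
E
```

```text
[ 0.554407   -0.22555382  0.115     ] [ 0.57382705 -0.23116315  0.115     ] -16.110939733319636
[ 0.55561982 -0.22629542  0.115     ] [ 0.57338183 -0.23344004  0.115     ] -21.91204587121207
scene 0.11572586745717123 0.11565160641046096
side 0.11437154474838207 0.11416018115131255
```

The knob top is back at its original height within 0.3 mm, so it is up. Its play then holds it within 0.2 rad of green, and the measured pointer is about 5–9° past green, which fits. The robot is clear, so I'll hand in.

```bash
python3 -c "
from plant import bot
print(bot.close_job())"
```

```text
the job is handed in; nothing more can be done
None
```

I handed the job in at about 8.2 s of the 35 s allowed. The blue stirrer's knob is on green and sprung back up, going by my last camera checks; the hand-in itself gave no verdict.

- **Push and turn:** I gripped the knob and pushed it in about 7.7 mm to its stop (about 16 N). I then turned it about 57° clockwise while holding it in; the pointer stayed fixed relative to the jaws, so it did not slip. I let it rise, opened the jaws and moved clear.
- **Knob height:** the top is back at its starting height within 0.3 mm in both outside cameras, so it is up.
- **Pointer angle:** it reads -16° in the side view and -22° in the scene view, against about -11° to -14° for the green dot. The two readings disagree by 6° and both sit slightly past green. With the knob up, its play cannot let it be more than 0.2 rad (11.5°) from green, which is inside the 15° limit.
- **Everything else:** by eye, both bottles stand upright and the red stirrer's knob still points to green. The gripper was clear of everything, with the force near zero.
- **Correction on the way:** after the first descent the tool was about 8 mm off the knob's axis. I corrected this before going lower, and nothing was touched.

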